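# Snap the heat-filter glass under the spring clips of a projector's filter carrier

## Task

Fit the amber heat-filter glass into the projector's filter carrier: take it off its cork block, lay it flat on the carrier's loading tongue and slide it, kept flat, in under the two sprung clips and on against the sprung end stop, until both clips, having ridden up over it, snap down behind its rear edge and the glass sits tight between stop and clips; then let go. Push only as hard as the clips need: the stop must give a little but never be pushed in to its end, the glass must never be forced or dropped on the table. Leave the lens, the brass cap and the grey foot where they are.

Things in the scene. Friction and masses are not known exactly. Their poses are not given: they have to be found in the camera images.
- glass: Amber heat-filter glass, a flat square plate 60 x 60 mm, 5 mm thick, about 45 g, loose. Origin: centre of its underside; x and y along its edges, z up. All four edges are alike. It starts lying flat on the cork block, overhanging it by about 12 mm on all sides.
- cork_block: Fixed square cork block 36 x 36 mm, 25 mm high. Origin: centre of its underside on the table.
- carrier: Dark cast filter carrier screwed to the table (fixed). Origin: on the table, under the nominal centre of the seated glass. x: the direction in which the glass is slid in, y: left of that, z up. Its flat stage top is 25 mm above the table all along, tongue and bay. Bay: x -55 to 78 mm, 86 mm wide. A screw flange 6 mm high runs out to y = -55 and 55 mm for x -40 to 40 mm.
- seat (a point): Middle of a flush white opal window in the stage, on its top. Here lies, nominally, the centre of the underside of the seated glass. But the steel clip plate, which carries end stop and both clips together, is clamped in slots by two screws and may sit up to 8 mm nearer or farther along x (not measured; it does not slip): find the stop by feel. Axes as the carrier's.
- tongue (a point): Middle of the loading tongue, on its top, 83 mm before the seat: a bar 36 mm wide and 25 mm high over the table, from 112 to 55 mm before the seat, so that fingers holding the glass by its two sides pass down beside it. Axes as the carrier's.
- mouth (a point): On the stage top where the side rails begin, 30 mm before the seat: 8 mm high, inner faces 31.5 mm either side of the middle, running on past the seat. Their flared ends reach back to 42 mm before the seat and out to 41 mm either side of the middle: fingers at the sides of the glass must let go behind these, and the rest is a push on the rear edge. Axes as the carrier's.
- clip_left (a joint): Left steel spring clip, 26.5 mm left of the carrier's middle: a leaf 7 mm wide, 9 mm above the stage, rooted beyond the stop. Its nose, 32 mm before the seat (+-8), hangs 1 mm above the stage; from it a lip slopes up at 24 degrees to 7 mm above the stage, 46 mm before the seat (+-8). Value: lift in rad; 0 down, about 0.06 riding on the glass, which it presses with about 1 N.
- clip_right (a joint): Right clip, its mirror image; the gap between the clips, 46 mm wide, is free from above. The clips resist the push with 2 to 6 N. A glass only just under the lips can tip up when pushed from behind: hold it by its sides until its front is under the noses. Value as for the left.
- stop (a joint): Sprung end stop: a brass yoke with two lugs 7 mm high, 13 mm either side of the middle, faces nominally 29 mm beyond the seat (+-8). Value: how far it is pushed in, m: 0 free, 0.0031 hard against its end. It takes 2.5 N to start and 3.5 N more per mm. The clips drop behind the glass when it is pushed in about 1 mm; it then holds the glass back against them. Beyond 2.5 mm is too far.
- lens: Loose thick condenser lens of clear glass, 55 mm across, 18 mm high, lying flat side down. Origin: centre of its underside. To be left alone.
- cap: Loose brass lens cap, 47 mm across, 17 mm high. Origin: centre of its underside. To be left alone.
- foot: Loose grey elevation foot: a disc 32 mm across and 10 mm high with a threaded stem 10 mm thick standing up to 40 mm. Origin: centre of its underside. To be left alone.
Things that resemble listed ones, but are neither listed nor needed, are in the scene too. There is more than one size of the carrier; the job needs the middle-sized.

How it is judged (in metres and radians):
On the way:
1. both clips have ridden up and press on the top of the glass, which is partly in the bay (value of joint each of clip_left, clip_right above 0.035 rad and x of glass in the frame of carrier between -0.074 and -0.012 m and z of glass in the frame of carrier below 0.028 m), for 0.1 s.
At the end, for the whole second after the job is handed in: The glass lies flat and at rest on the stage between the rails (centre within 12 mm of the nominal seat along, 3 mm across), tight between the sprung stop, still pushed in by over 0.3 mm, and both clips, which are down behind its rear edge (lift below 0.015 rad) (value of joint each of clip_left, clip_right below 0.015 rad and value of joint stop above 0.0003 m and x of glass in the frame of carrier between -0.012 and 0.012 m and y of glass in the frame of carrier between -0.003 and 0.003 m and z of glass in the frame of carrier between 0.0235 and 0.0265 m and angle between glass's own z axis and vertical below 0.05 rad and linear speed of glass below 0.01 m/s); the robot touches nothing.
It fails at once if the glass is pushed too hard: the sprung stop goes in beyond 2.5 mm (value of joint stop above 0.0025 m).
It fails at once if the glass is forced: more than 40 N between glass and carrier (its stop, rails, stage and clips together) (contact force between glass and carrier above 40 N).
It fails at once if the glass is dropped off onto the table (height (world z) of glass below 0.012 m).
It fails at once if the lens, the cap or the foot is displaced by more than 15 mm (distance of any of lens, cap, foot from where it was at the start of the episode above 0.015 m).
It also fails if it takes over 66 s, if anything falls off the work surface, if the arm or the gripper's body presses on something with over 40 N, if the wrist force passes 120 N, or if a joint passes its speed limit or range.

## Robot

A 6-joint arm with a two-finger parallel gripper is mounted at the origin on the work surface. World frame = base frame: x ahead of the robot, y to its left, z up, the work surface at z = 0. Lengths are in m, angles in degrees, forces in N, time in s.
With the tool pointing down it reaches from about 0.4 to 0.825 m from the base axis. Payload 7 kg.
Tool frame: the origin (TCP) lies midway between the tips of the shut fingers; the grasp point (between the pads) lies 19 mm behind it; z points along the fingers, x is the direction in which the jaws open and shut, and the axes are right-handed (so a half turn about z gives the same grasp; the last joint's range is limited). The gripper opens to 88 mm and grips with 3 to 60 N. Pads are 19 mm wide; open, the fingers measure 130 mm over their backs; the gripper's body (78 mm by 193 mm) begins 47 mm behind the grasp point.
Start: joints at [-52.821, 20.546, 0.682, 0, -70.136, -16.507], TCP at [0.238, -0.632, 0.227] pointing down, gripper open.
Joint ranges: [-176.03, 176.03], [-82.01, 121.73], [-58.28, 71.71], [-173.87, 95.51], [-174.79, -0.11], [-173.66, 173.66]. Speed limits (degrees/s): [136.94, 136.94, 172.46, 180, 180, 180].

## Interface

Orientations are given as [roll, pitch, yaw] about the fixed x, y, z axes, in that order (R = Rz(yaw) Ry(pitch) Rx(roll)).
In Python, from plant import * gives the robot as it stands. The module is installed in compiled form; this text tells all that it offers.
- The arm moves only by the shell command python3 -m pendant 'ROWS' [OPENING]. ROWS is JSON, a list that holds one entry, the list of rows, each a list of 6 numbers: the shift along the world's x, y, z in mm, then the turn, a rotation vector about the world's x, y, z in degrees. A call has 1 to 10 rows; each row is the pose to reach, as a shift and turn from the pose commanded when the call began; what a row does not reach only later rows make up. A row lasts 1/8 s, in which the tool goes at most 62.5 mm and 10.7 degrees, less where a joint would pass 70% of its speed; a pose out of reach is approached as far as the arm can. A call with a gripper value outside its range is refused whole. OPENING is the closure, from -1 (fully open) to 1 (shut), set as the call begins (- or left out, the last holds). The fingers move at their own pace and stop on an object; the grip force is fixed at half the most. Time passes only in rows, so rows that repeat a pose let the fingers close. It gives the time, the measured TCP pose, the force and the opening at its end, in the units of the state.
- get_obs(): the state, without advancing time (a new reading comes with each control period).
- snapshot(name): name is "side" or "top"; returns a dict with "pixels" (384x512x3 uint8, red, green, blue), "depth" (384x512 float32, m along the optical axis (not along the pixel's ray), 0 where there is no reading), "fx", "fy", "cx", "cy" (pixels), "pose" (4x4, takes a point from camera to world coordinates). Camera axes: x right, y down, z forward; pixel columns grow to the right and rows downward; lengths in m; the calibration is good to about 2 mm. A picture is of the moment at which its call begins.
- close_job(): hands the job in, once; it reports no verdict.
The state is a dict: "clock": time; "joint_pos": joint angles; "qvel": joint speeds; "tau": joint torques, N m; "tool_pos": TCP position; "orientation": TCP orientation; "force": force on the tool from outside, world axes, zero at the start; "moment": the same for the moment, N m; "opening": finger opening in m.
Only numpy, scipy, OpenCV 4.12 (cv2) and the standard library are available. Lean on these libraries where they do the work, as an engineer would, in place of code of your own. Each camera call takes 0.05 s, during which the arm holds its last target. There are 200 camera calls.

## Working session

There is one attempt and no reset: what is moved stays moved. The work goes in short steps, Python scripts to look and compute and a shell command to move; the robot and the scene stay as the last step left them, time stands still between calls to the robot, and variables do not carry over. Pictures are saved under pics/ and viewed, about 8 in all and at most 12, crops included, and the job is handed in when it is done.

```bash
mkdir -p pics; cat > h.py <<'E'
from plant import *
import numpy as np, cv2
def snap(n,f):
    s=snapshot(n); cv2.imwrite('pics/'+f+'.png',s['pixels'][:,:,::-1]); np.savez('pics/'+f+'.npz',**s); return s
def load(f): return dict(np.load('pics/'+f+'.npz'))
def ray(s,u,v,z):
    P=s['pose'];d=P[:3,:3]@np.array([(u-s['cx'])/s['fx'],(v-s['cy'])/s['fy'],1]);o=P[:3,3]
    return o+d*(z-o[2])/d[2]
def cloud(s):
    v,u=np.mgrid[:384,:512];d=s['depth']
    c=np.stack([(u-s['cx'])/s['fx']*d,(v-s['cy'])/s['fy']*d,d],-1)
    w=c@s['pose'][:3,:3].T+s['pose'][:3,3]; w[d==0]=np.nan; return w
E
python3 - <<'E'
from h import *
a=snap('top','t0');b=snap('side','s0')
for s in(a,b):print(s['fx'],s['cx'],s['cy'],s['pose'].round(3).tolist())
o=get_obs();print(o)
E
```

```text
351.98086424675023 258.0990676590527 188.13361611459214 [[0.01, -0.996, 0.092, 0.476], [-0.999, -0.007, 0.036, -0.024], [-0.035, -0.092, -0.995, 0.967], [0.0, 0.0, 0.0, 1.0]]
499.2765370589988 254.00168992748493 190.6445365707667 [[-0.972, -0.115, 0.203, 0.352], [-0.233, 0.528, -0.816, 0.85], [-0.013, -0.841, -0.541, 0.623], [0.0, 0.0, 0.0, 1.0]]
{'clock': 0.1, 'joint_pos': array([-5.28217877e+01,  2.05864665e+01,  6.40335447e-01, -1.90803747e-02,
       -7.01366184e+01, -1.65081449e+01]), 'qvel': array([-0.02563441, -0.03883867,  0.12232854,  0.09020863,  0.10598097,
       -0.06492243]), 'tau': array([-1.47921295e-03, -5.84165668e+01,  2.93751812e+01,  7.01554075e+00,
        1.01598114e-02, -3.16669775e-05]), 'tool_pos': array([ 0.23810893, -0.63114283,  0.22573189]), 'orientation': array([-1.79993683e+02, -8.44359615e-02,  1.10663567e+02]), 'force': array([-1.20376715,  0.09605944,  0.20794708]), 'moment': array([ 0.01784975, -0.01698251,  0.00101366]), 'opening': 0.08759722303632923}
```

View pics/t0.png

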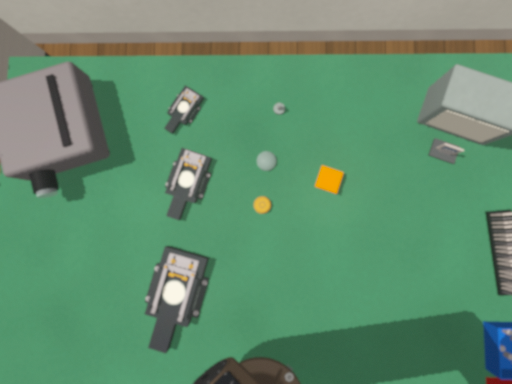

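View pics/s0.png

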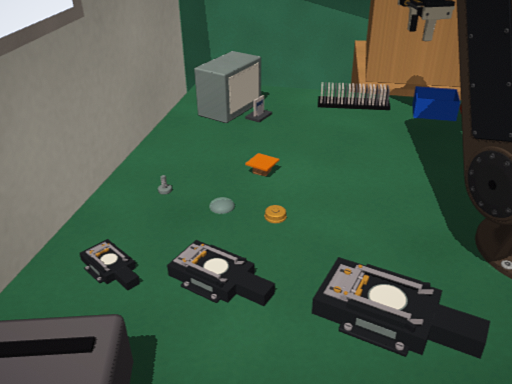

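Top view: three carriers at (184,107) small, (187,180) middle and (175,292) large. The glass is the orange square at (329,180). The brass cap at (262,205) has a similar colour but is round. The middle carrier fits the description, so I'll measure it and the glass, with a close crop to check.

```bash
python3 - <<'E'
from h import *
for f in('t0','s0'):
    s=load(f);hsv=cv2.cvtColor(s['pixels'],cv2.COLOR_RGB2HSV);w=cloud(s)
    m=cv2.inRange(hsv,(8,170,150),(25,255,255))
    for c in cv2.findContours(m,0,1)[0]:
        if cv2.contourArea(c)<60:continue
        (cx,cy),_,_=r=cv2.minAreaRect(c);b=cv2.boxPoints(r)
        print(f,'orange',(round(cx),round(cy)),[ray(s,*p,.030)[:2].round(4).tolist() for p in b],'c',ray(s,cx,cy,.03).round(4), 'depthz',np.nanmedian(w[int(cy)-2:int(cy)+3,int(cx)-2:int(cx)+3],(0,1)).round(4))
    m=cv2.inRange(hsv,(0,0,190),(180,60,255))
    for c in cv2.findContours(m,0,1)[0]:
        if 60<cv2.contourArea(c)<3000:
            M=cv2.moments(c);u,v=M['m10']/M['m00'],M['m01']/M['m00']
            e=cv2.boundingRect(c);print(f,'white',round(u,1),round(v,1),e,ray(s,u,v,.025).round(4),w[int(v),int(u)].round(4))
    # dark tongue/body
s=load('t0');hsv=cv2.cvtColor(s['pixels'],cv2.COLOR_RGB2HSV)
m=cv2.inRange(hsv,(0,0,0),(180,255,60));cnt=[c for c in cv2.findContours(m,0,1)[0] if cv2.contourArea(c)>100]
for c in cnt:
    r=cv2.minAreaRect(c);print('dark',[[round(x,1)for x in p] for p in cv2.boxPoints(r).tolist()],[ray(s,*p,.025)[:2].round(4).tolist() for p in cv2.boxPoints(r)])
A=cv2.resize(s['pixels'][140:230,150:225],None,fx=6,fy=6,interpolation=2)
b=load('s0');B=cv2.resize(b['pixels'][230:310,160:285],None,fx=4,fy=4,interpolation=2)
H=np.zeros((600,800,3),np.uint8);A=cv2.resize(A,(400,480));H[:480,:400]=A;B=cv2.resize(B,(400,256));H[:256,400:]=B
C=cv2.resize(s['pixels'][155:205,305:355],(300,300),interpolation=2);H[270:570,450:750]=C
cv2.imwrite('pics/c0.png',H[:,:,::-1])
E
```

```text
t0 orange (262, 204) [[0.5356, 0.0145], [0.5358, -0.0202], [0.5012, -0.0205], [0.5009, 0.0141]] c [ 0.5184 -0.003   0.03  ] depthz [ 0.5204 -0.0014  0.0176]
t0 orange (329, 179) [[0.5678, -0.1413], [0.625, -0.1592], [0.6067, -0.2175], [0.5498, -0.1993]] c [ 0.5872 -0.1794  0.03  ] depthz [ 0.5877 -0.177   0.0296]
t0 white 177.3 284.1 (163, 256, 31, 59) [0.3063 0.2206 0.025 ] [0.3082 0.2189 0.0349]
t0 white 186.8 178.9 (179, 171, 18, 17) [0.5864 0.2035 0.025 ] [0.5893 0.2065 0.0213]
t0 white 192.8 158.7 (182, 151, 22, 16) [0.6419 0.1885 0.025 ] [0.6435 0.1902 0.0273]
t0 white 183.2 106.7 (178, 101, 12, 12) [0.7877 0.2192 0.025 ] [0.7932 0.2225 0.0145]
s0 orange (274, 214) [[0.5395, 0.0035], [0.5006, -0.0051], [0.4895, 0.0541], [0.5266, 0.0623]] c [0.5139 0.0294 0.03  ] depthz [0.5191 0.0092 0.0178]
s0 orange (262, 162) [[0.6223, -0.1526], [0.6306, -0.2258], [0.5508, -0.2], [0.5466, -0.1301]] c [ 0.5869 -0.1761  0.03  ] depthz [ 0.5888 -0.1771  0.0314]
s0 white 387.9 296.0 (370, 285, 36, 24) [0.2844 0.2137 0.025 ] [0.2868 0.221  0.0337]
s0 white 215.9 265.4 (204, 259, 24, 15) [0.586  0
[... 352 characters left out ...]
dark [[215.0, 371.0], [240.0, 371.0], [240.0, 383.0], [215.0, 383.0]] [[0.0884, 0.1158], [0.09, 0.0512], [0.0605, 0.0508], [0.0589, 0.1152]]
dark [[193.8, 381.5], [224.0, 357.4], [229.5, 364.4], [199.4, 388.5]] [[0.0611, 0.17], [0.1225, 0.0933], [0.1056, 0.0786], [0.0444, 0.1552]]
dark [[485.9, 213.2], [488.9, 212.7], [501.5, 292.9], [498.5, 293.4]] [[0.5007, -0.5872], [0.502, -0.5949], [0.2974, -0.6163], [0.2961, -0.6088]]
dark [[28.5, 171.8], [54.2, 167.5], [57.6, 187.7], [31.8, 192.0]] [[0.6038, 0.6453], [0.6161, 0.5732], [0.56, 0.5601], [0.5476, 0.6317]]
dark [[47.2, 76.9], [52.9, 75.5], [68.2, 136.7], [62.5, 138.1]] [[0.8749, 0.6101], [0.8789, 0.5941], [0.7026, 0.5392], [0.6986, 0.555]]
```

View pics/c0.png

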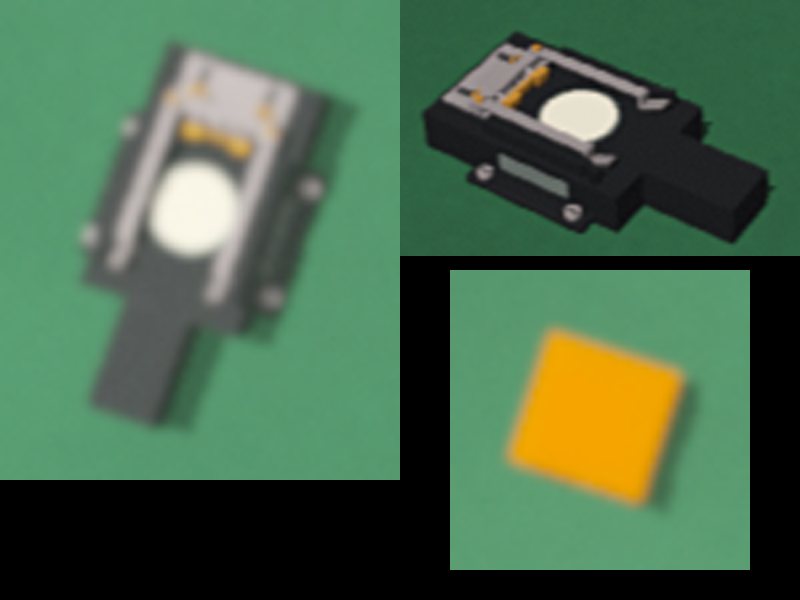

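Crop: the middle carrier has its tongue running down-left in the top view, with its end at about (173,218), its window at (187,179) and both clips plain. The glass is a square turned by about -17.5°. Next I need the carrier axis from the tongue.

```bash
python3 - <<'E'
from h import *
for f,box in(('t0',(150,140,225,230)),('s0',(160,230,285,310))):
    s=load(f);x0,y0,x1,y1=box
    hsv=cv2.cvtColor(s['pixels'],cv2.COLOR_RGB2HSV).astype(int)
    big=cv2.resize(s['pixels'][y0:y1,x0:x1],None,fx=4,fy=4,interpolation=cv2.INTER_CUBIC).astype(int)
    m=((big[...,1]-big[...,0])<(20 if f=='t0' else 12)).astype(np.uint8)
    v,u=np.nonzero(m);P=np.array([ray(s,x0+(a+.5)/4-.5,y0+(b+.5)/4-.5,.025)[:2] for a,b in zip(u,v)])
    c=np.array([.5862,.2034])
    ang=np.radians(-17.5)
    for _ in range(5):
        d=np.array([np.cos(ang),np.sin(ang)]);n=np.array([-d[1],d[0]])
        q=P-c;a=q@d;b=q@n
        sel=(a<-.065)&(a>-.103)&(abs(b)<.03)
        xs=[];ms=[];ws=[]
        for t in np.arange(-.105,-.062,.004):
            k=(abs(a-t)<.002)&(abs(b)<.035)
            if k.sum()>5: xs.append(t);ms.append((b[k].max()+b[k].min())/2);ws.append(np.ptp(b[k]))
        p=np.polyfit(xs,ms,1);ang+=np.arctan(p[0])
    print(f,'yaw',np.degrees(ang),'offset at tongue',np.mean(ms),'widths',np.round(ws,4),'end',a[abs(b)<.012].min())
# rails' bright midline in top: brightness symmetric
s=load('t0');big=s['pixels'].astype(int)
E
for a in; do :; done; python3 - <<'E'
from h import *
# glass yaw & centre, both views, from subpixel edges
for f,(x0,y0,x1,y1) in(('t0',(305,155,355,205)),('s0',(235,145,290,180))):
    s=load(f);hsv=cv2.cvtColor(cv2.resize(s['pixels'][y0:y1,x0:x1],None,fx=6,fy=6,interpolation=2),cv2.COLOR_RGB2HSV)
    m=cv2.inRange(hsv,(5,140,150 if f=='t0' else 190),(25,255,255));c=max(cv2.findContours(m,0,1)[0],key=cv2.contourArea)
    P=np.array([ray(s,x0+(p[0]+.5)/6-.5,y0+(p[1]+.5)/6-.5,.030)[:2] for p in c[:,0]],np.float32)*1000
    print(f,cv2.minAreaRect(P))
E
```

```text
t0 yaw -18.840508762674407 offset at tongue -0.0009829411213071835 widths [0.0367 0.0368 0.0371 0.037  0.0368 0.0365 0.0368 0.037  0.0373 0.0371
 0.0371] end -0.10938086270085658
s0 yaw -24.59600031950408 offset at tongue 0.00804550679860041 widths [0.0527 0.0525 0.0525 0.0524 0.0523 0.052  0.0522 0.0522 0.052  0.0576
 0.0636] end -0.12423423770436592
t0 ((587.5355224609375, -179.3990020751953), (63.66371536254883, 62.78739547729492), 71.7610855102539)
s0 ((587.7945556640625, -177.80194091796875), (63.52797317504883, 59.891815185546875), 71.80829620361328)
```

Estimates:

| Thing | x, y (m) | Yaw | Check |
|---|---|---|---|
| Glass | (0.5876, -0.1785) | -18.2° | about 60 mm across, z 0.030 |
| Seat | (0.5862, 0.2034) | about -18.4° | tongue 36.8 mm wide, end at -109 mm (112 stated) |

I'll grip 17 mm behind the glass centre. That way the low fingers stay behind the bay until the glass front is under the noses.

```bash
python3 -m pendant '[[[33,46,-8,0,0,-8],[67,92,-16,0,0,-16],[100,137,-24,0,0,-24],[133,183,-32,0,0,-32],[167,229,-40,0,0,-39],[200,275,-48,0,0,-39],[233,321,-56,0,0,-39],[267,366,-64,0,0,-39],[300,412,-72,0,0,-39],[333,458,-80,0,0,-39]]]' -1
python3 -m pendant '[[[0,0,-20,0,0,0],[0,0,-20,0,0,0]]]'
```

```text
clock: 1.35
tool_pos: [0.572, -0.1718, 0.1462]
orientation: [-180.0, 0.0, 71.7]
force: [-0.0, -1.1, -0.4]
opening: 0.0875
clock: 1.6
tool_pos: [0.5701, -0.1728, 0.1247]
orientation: [-179.8, 0.1, 71.7]
force: [-1.0, -0.6, 0.5]
opening: 0.0876
```

```bash
python3 -m pendant '[[[0.5,0,-40,0,0,0],[0.5,0,-75,0,0,0],[0.5,0,-100,0,0,0],[0.5,0,-115,0,0,0],[0.5,0,-115,0,0,0]]]' 
python3 - <<'E'
from h import *
s=snap('side','s1');cv2.imwrite('pics/c1.png',cv2.resize(s['pixels'][90:240,180:380,::-1],(800,600),interpolation=2))
E
```

```text
clock: 2.22
tool_pos: [0.5712, -0.174, 0.0112]
orientation: [-179.9, 0.0, 71.6]
force: [0.0, -0.4, 0.2]
opening: 0.0873
```

View pics/c1.png

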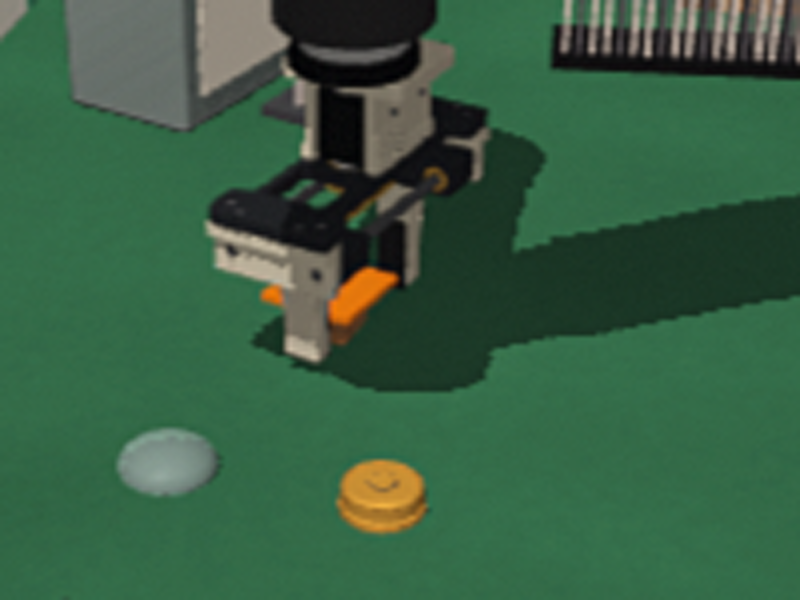

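The fingers straddle the glass (crop centre about (328,288)) and sit toward its rear, as intended. Closing.

```bash
python3 -m pendant '[[[0,0,0,0,0,0],[0,0,0,0,0,0],[0,0,0,0,0,0],[0,0,0,0,0,0],[0,0,0,0,0,0],[0,0,0,0,0,0]]]' 1
```

```text
clock: 3.02
tool_pos: [0.572, -0.1735, 0.012]
orientation: [180.0, -0.0, 71.7]
force: [-1.3, 0.8, 5.5]
opening: 0.0593
```

```bash
python3 -m pendant '[[[0,0,10,0,0,0],[0,0,40,0,0,0],[0,0,70,0,0,0],[0,0,70,0,0,0]]]' 
python3 - <<'E'
from h import *
a=snap('side','s2');b=snap('top','t2')
H=np.vstack([cv2.resize(a['pixels'][90:190,180:340],(480,300),interpolation=2),cv2.resize(b['pixels'][140:220,270:398],(480,300),interpolation=2)])
cv2.imwrite('pics/c2.png',H[:,:,::-1])
E
```

```text
clock: 3.52
tool_pos: [0.5735, -0.1737, 0.0845]
orientation: [179.7, -0.1, 71.7]
force: [-0.7, -1.2, -1.4]
opening: 0.0593
```

View pics/c2.png

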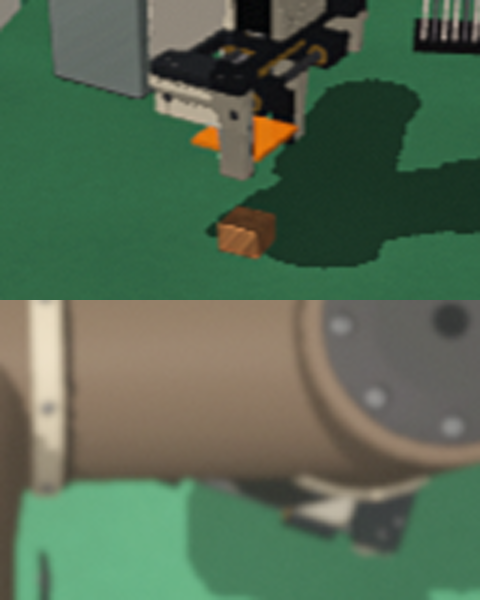

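The glass is held level and the cork block is free. Next I'll carry it over the tongue.

```bash
python3 -m pendant '[[[-9,45,0,0,0,0],[-18,91,0,0,0,0],[-27,136,0,0,0,0],[-36,182,0,0,0,0],[-45,227,0,0,0,0],[-54,272,0,0,0,0],[-62,318,0,0,0,0],[-71,363,0,0,0,0],[-80,408.6,0,0,0,0],[-80,408.6,0,0,0,0]]]' 
python3 -m pendant '[[[0,0,-40,0,0,0],[0,0,-60,0,0,0],[0,0,-64,0,0,0],[0,0,-64,0,0,0]]]' 
python3 - <<'E'
from h import *
a=snap('side','s3');b=snap('top','t3')
H=np.vstack([cv2.resize(a['pixels'][200:310,150:310],(640,440),interpolation=2)])
cv2.imwrite('pics/c3.png',H[:,:,::-1]);print(np.mean([get_obs()['tool_pos'] for _ in range(3)],0))
E
```

```text
clock: 4.88
tool_pos: [0.4909, 0.2374, 0.0806]
orientation: [-180.0, 0.1, 71.9]
force: [-0.6, 0.4, -1.8]
opening: 0.0595
clock: 5.38
tool_pos: [0.4919, 0.2345, 0.0175]
orientation: [-180.0, 0.0, 71.7]
force: [0.8, -0.4, 0.4]
opening: 0.0592
[0.4922771  0.23518578 0.01833605]
```

View pics/c3.png

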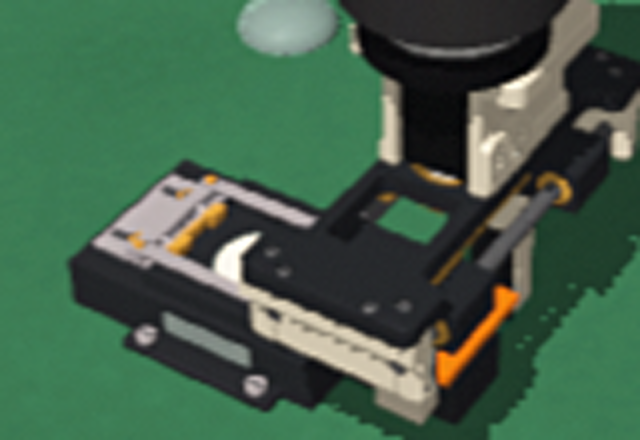

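```bash
python3 - <<'E'
from h import *
s=load('s3');x0,y0,x1,y1=250,262,290,305
big=cv2.resize(s['pixels'][y0:y1,x0:x1],None,fx=4,fy=4,interpolation=2)
hsv=cv2.cvtColor(big,cv2.COLOR_RGB2HSV);m=cv2.inRange(hsv,(5,170,200),(25,255,255))
c=max(cv2.findContours(m,0,1)[0],key=cv2.contourArea)[:,0]
a=np.radians(-18.3);d=np.array([np.cos(a),np.sin(a)]);n=np.array([-d[1],d[0]])
for z in(.0355,.0305):
  q=np.array([ray(s,x0+(p[0]+.5)/4-.5,y0+(p[1]+.5)/4-.5,z)[:2] for p in c])-[.5862,.2034]
  X=q@d*1000;Y=q@n*1000
  print(z,'x',X.min().round(1),'y',Y.min().round(1),Y.max().round(1), 'rear pts', [(x.round(1),y.round(1)) for x,y in zip(X,Y)][::12])
E
```

```text
0.0355 x -114.2 y -30.8 31.9 rear pts [(np.float64(-104.3), np.float64(-29.8)), (np.float64(-107.4), np.float64(-22.7)), (np.float64(-110.0), np.float64(-15.5)), (np.float64(-109.8), np.float64(-7.4)), (np.float64(-109.5), np.float64(0.6)), (np.float64(-110.0), np.float64(8.0)), (np.float64(-109.1), np.float64(16.2)), (np.float64(-103.8), np.float64(17.3)), (np.float64(-105.2), np.float64(22.7)), (np.float64(-108.8), np.float64(28.6)), (np.float64(-113.4), np.float64(30.6)), (np.float64(-113.3), np.float64(23.2)), (np.float64(-113.8), np.float64(16.1)), (np.float64(-113.4), np.float64(8.0)), (np.float64(-113.3), np.float64(0.4)), (np.float64(-113.6), np.float64(-7.6)), (np.float64(-113.6), np.float64(-16.2)), (np.float64(-113.8), np.float64(-24.4)), (np.float64(-111.5), np.float64(-30.3)), (np.float64(-105.4), np.float64(-30.4))]
0.0305 x -111.5 y -35.6 27.6 rear pts [(np.float64(-101.6), np.float64(-34.6)), (np.float64(-104.7), np.float64(-27.5)), (np.float64(-107.3), np.float64(-20.2)), (np.float64(-107.1), np.float64(-12.1)), (np.float64(-106.8), np.float64(-4.0)), (np.float64(-107.3), np.float64(3.5)), (np.float64(-106.4), np.float64(11.7)), (np.float64(-101.1), np.float64(12.8)), (np.float64(-102.4), np.float64(18.3)), (np.float64(-106.1), np.float64(24.3)), (np.float64(-110.7), np.float64(26.3)), (np.float64(-110.6), np.float64(18.8)), (np.float64(-111.2), np.float64(11.6)), (np.float64(-110.8), np.float64(3.5)), (np.float64(-110.7), np.float64(-4.2)), (np.float64(-111.0), np.float64(-12.2)), (np.float64(-110.9), np.float64(-20.9)), (np.float64(-111.2), np.float64(-29.2)), (np.float64(-108.8), np.float64(-35.2)), (np.float64(-102.7), np.float64(-35.3))]
```

Alignment is good: rear edge at about -112 mm, lateral offset about 0.5 mm. I'll lower it onto the tongue.

```bash
python3 -m pendant '[[[0,0,-3,0,0,0],[0,0,-5,0,0,0],[0,0,-5,0,0,0]]]'; python3 -m pendant '[[[0,0,-0.5,0,0,0],[0,0,-0.5,0,0,0]]]';python3 -m pendant '[[[0,0,-0.5,0,0,0],[0,0,-0.5,0,0,0]]]'
```

```text
clock: 5.85
tool_pos: [0.4917, 0.2351, 0.0126]
orientation: [-180.0, -0.0, 71.7]
force: [0.3, -0.5, 0.3]
opening: 0.0593
clock: 6.1
tool_pos: [0.4918, 0.2351, 0.0121]
orientation: [180.0, -0.0, 71.7]
force: [-1.1, 0.1, -0.0]
opening: 0.0595
clock: 6.35
tool_pos: [0.4918, 0.2351, 0.012]
orientation: [180.0, -0.0, 71.7]
force: [-2.2, 0.3, 5.4]
opening: 0.0592
```

```bash
python3 -m pendant '[[[0,0,0.3,0,0,0],[3.8,-1.3,0.3,0,0,0],[7.6,-2.5,0.3,0,0,0],[11.4,-3.8,0.3,0,0,0],[11.4,-3.8,0.3,0,0,0]]]'; python3 -m pendant '[[[1.9,-0.6,0,0,0,0],[3.8,-1.3,0,0,0,0],[3.8,-1.3,0,0,0,0]]]'; python3 -m pendant '[[[1.9,-0.6,0,0,0,0],[3.8,-1.3,0,0,0,0],[3.8,-1.3,0,0,0,0]]]'
```

```text
clock: 6.98
tool_pos: [0.5039, 0.2313, 0.012]
orientation: [180.0, -0.0, 71.7]
force: [1.3, -1.6, 3.4]
opening: 0.0591
clock: 7.35
tool_pos: [0.5071, 0.23, 0.012]
orientation: [180.0, -0.0, 71.7]
force: [-0.4, 0.5, 5.1]
opening: 0.0591
clock: 7.72
tool_pos: [0.5105, 0.2287, 0.012]
orientation: [-180.0, 0.0, 71.7]
force: [-3.1, 1.6, 5.7]
opening: 0.059
```

```bash
python3 -m pendant '[[[1.9,-0.6,0,0,0,0],[3.8,-1.3,0,0,0,0],[3.8,-1.3,0,0,0,0]]]'; python3 -m pendant '[[[1.9,-0.6,0,0,0,0],[3.8,-1.3,0,0,0,0],[3.8,-1.3,0,0,0,0]]]'; python3 - <<'E'
from h import *
F=[]
a=snap('side','s4');cv2.imwrite('pics/c4.png',cv2.resize(a['pixels'][220:310,160:290],(780,540),interpolation=2)[:,:,::-1])
E
```

```text
clock: 8.1
tool_pos: [0.5142, 0.2282, 0.012]
orientation: [-180.0, -0.0, 71.7]
force: [-3.9, 4.5, 4.5]
opening: 0.0594
clock: 8.48
tool_pos: [0.5185, 0.2271, 0.012]
orientation: [180.0, -0.1, 71.7]
force: [-4.1, 3.3, 4.1]
opening: 0.0593
```

View pics/c4.png

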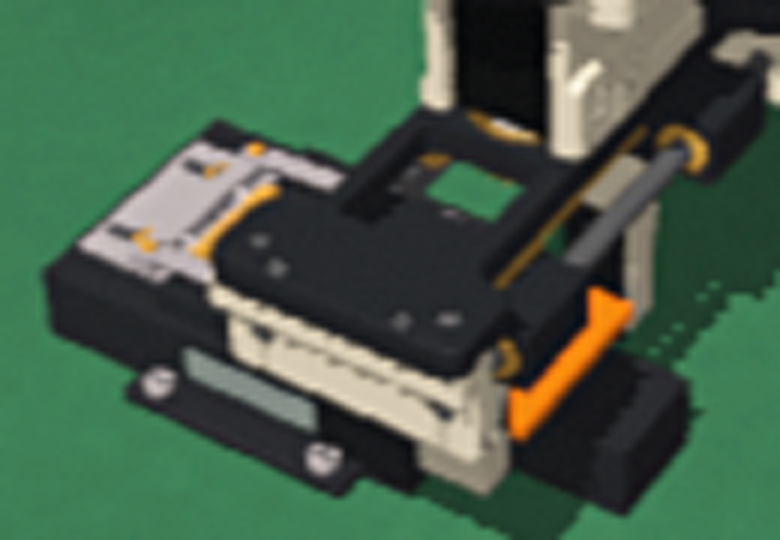

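The glass lies flat on the tongue, and I feel about 5 N of clip resistance with about 2 N sideways. A little further, shifted slightly left.

```bash
python3 -m pendant '[[[1.9,-0.3,0,0,0,0],[3.8,-1.0,0,0,0,0],[4.9,-1.3,0,0,0,0],[4.9,-1.3,0,0,0,0]]]'; python3 -m pendant '[[[0,0,0,0,0,0],[0,0,0,0,0,0]]]'
```

```text
clock: 9.02
tool_pos: [0.5229, 0.2257, 0.012]
orientation: [-180.0, -0.1, 71.7]
force: [-4.7, 5.0, 6.0]
opening: 0.0592
clock: 9.28
tool_pos: [0.5229, 0.2257, 0.012]
orientation: [-180.0, -0.1, 71.7]
force: [-6.1, 5.9, 5.8]
opening: 0.0593
```

```bash
python3 -m pendant '[[[0,0,0,0,0,0],[0,0,0,0,0,0],[0,0,0,0,0,0],[0,0,0,0,0,0]]]' -1; python3 -m pendant '[[[0,0,20,0,0,0],[0,0,60,0,0,0],[-15,5,70,0,0,0],[-47,16,70,0,0,0],[-47,16,70,0,0,0]]]'
python3 - <<'E'
from h import *
a=snap('side','s5');b=snap('top','t5')
H=np.vstack([cv2.resize(a['pixels'][225:305,160:290],(520,320),interpolation=2),cv2.resize(b['pixels'][140:210,150:264],(520,280)[:2],interpolation=2)])
cv2.imwrite('pics/c5.png',H[:,:,::-1])
E
```

```text
clock: 9.78
tool_pos: [0.5234, 0.2245, 0.0117]
orientation: [180.0, 0.0, 71.7]
force: [-0.3, 0.0, 0.1]
opening: 0.087
clock: 10.4
tool_pos: [0.4744, 0.2408, 0.0819]
orientation: [-180.0, 0.0, 71.7]
force: [0.9, 0.1, 0.1]
opening: 0.0876
```

View pics/c5.png

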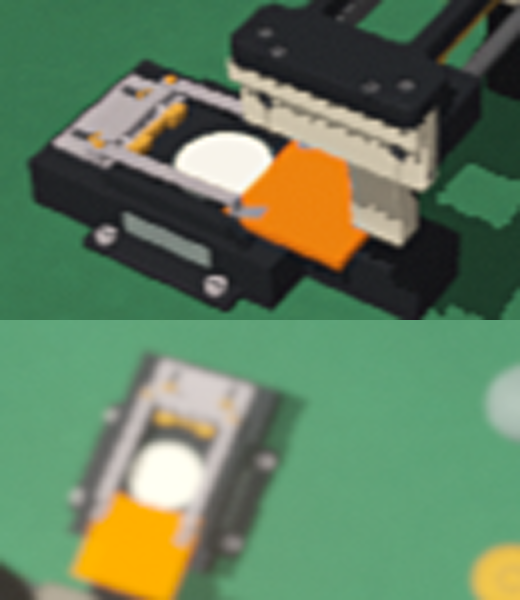

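The glass lies flat with its front under both clips and short of the window. Now I'll turn 90° and shut the fingers to make a narrow pusher.

```bash
python3 -m pendant '[[[0,0,0,0,0,10],[0,0,0,0,0,20],[0,0,0,0,0,30],[0,0,0,0,0,40],[0,0,0,0,0,50],[0,0,0,0,0,60],[0,0,0,0,0,70],[0,0,0,0,0,80],[0,0,0,0,0,90],[0,0,0,0,0,90]]]' 1; python3 -m pendant '[[[0,0,-30,0,0,0],[0,0,-50,0,0,0],[0,0,-54,0,0,0],[0,0,-54,0,0,0]]]'
```

```text
clock: 11.75
tool_pos: [0.4767, 0.2405, 0.0815]
orientation: [-180.0, -0.0, 161.6]
force: [-0.2, 0.9, -0.9]
opening: 0.0011
clock: 12.25
tool_pos: [0.4766, 0.2408, 0.028]
orientation: [-180.0, 0.0, 161.6]
force: [0.2, 0.0, 1.2]
opening: -0.0001
```

```bash
python3 -m pendant '[[[0,0,-1.6,0,0,0],[0,0,-1.6,0,0,0]]]'
python3 - <<'E'
from h import *
a=snap('side','s6')
H=cv2.resize(a['pixels'][225:305,160:290],(780,480),interpolation=2)
cv2.imwrite('pics/c6.png',H[:,:,::-1])
E
```

```text
clock: 12.5
tool_pos: [0.4765, 0.241, 0.0268]
orientation: [179.9, 0.0, 161.6]
force: [-0.1, 0.1, 0.8]
opening: 0.0006
```

View pics/c6.png

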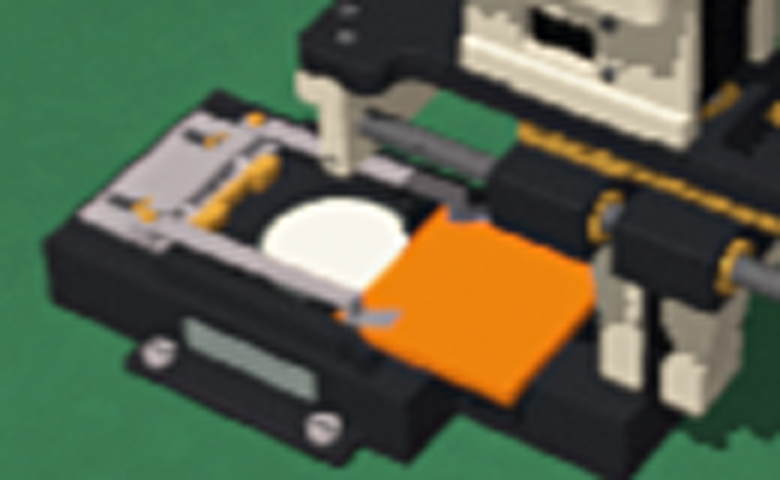

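Glass still flat, pusher centred behind it. Advancing to contact.

```bash
for i in 1; do :; done; python3 -m pendant '[[[4.7,-1.6,0,0,0,0],[9.5,-3.2,0,0,0,0],[9.5,-3.2,0,0,0,0]]]'; python3 -m pendant '[[[2.8,-0.9,0,0,0,0],[5.7,-1.9,0,0,0,0],[5.7,-1.9,0,0,0,0]]]'; python3 -m pendant '[[[2.8,-0.9,0,0,0,0],[5.7,-1.9,0,0,0,0],[5.7,-1.9,0,0,0,0]]]'
```

```text
clock: 12.92
tool_pos: [0.4862, 0.2375, 0.0263]
orientation: [180.0, 0.0, 161.6]
force: [-0.2, 0.1, -0.6]
opening: 0.0002
clock: 13.3
tool_pos: [0.4917, 0.2356, 0.0262]
orientation: [180.0, 0.0, 161.7]
force: [-0.4, -0.7, 0.4]
opening: 0.0002
clock: 13.68
tool_pos: [0.4972, 0.2336, 0.0262]
orientation: [-180.0, -0.0, 161.7]
force: [-0.4, -0.0, 0.2]
opening: 0.0005
```

```bash
python3 -m pendant '[[[1.9,-0.6,0,0,0,0],[3.8,-1.3,0,0,0,0],[3.8,-1.3,0,0,0,0]]]'; python3 -m pendant '[[[1.9,-0.6,0,0,0,0],[3.8,-1.3,0,0,0,0],[3.8,-1.3,0,0,0,0]]]'; python3 -m pendant '[[[1.9,-0.6,0,0,0,0],[3.8,-1.3,0,0,0,0],[3.8,-1.3,0,0,0,0]]]'
```

```text
clock: 14.05
tool_pos: [0.5011, 0.2324, 0.0262]
orientation: [-180.0, 0.0, 161.7]
force: [-0.8, 0.2, 0.9]
opening: 0.0005
clock: 14.42
tool_pos: [0.505, 0.2311, 0.0262]
orientation: [180.0, 0.0, 161.7]
force: [-1.8, 0.5, 0.4]
opening: 0.0002
clock: 14.8
tool_pos: [0.5088, 0.2298, 0.0262]
orientation: [180.0, 0.0, 161.7]
force: [0.0, 0.7, -0.4]
opening: 0.0005
```

```bash
python3 -m pendant '[[[1.9,-0.6,0,0,0,0],[3.8,-1.3,0,0,0,0],[3.8,-1.3,0,0,0,0]]]'; python3 -m pendant '[[[1.9,-0.6,0,0,0,0],[3.8,-1.3,0,0,0,0],[3.8,-1.3,0,0,0,0]]]'
python3 - <<'E'
from h import *
a=snap('side','s7')
H=cv2.resize(a['pixels'][225:305,160:290],(780,480),interpolation=2)
cv2.imwrite('pics/c7.png',H[:,:,::-1])
E
```

```text
clock: 15.18
tool_pos: [0.5126, 0.2285, 0.0263]
orientation: [180.0, 0.0, 161.7]
force: [-0.8, -0.3, 0.5]
opening: 0.0005
clock: 15.55
tool_pos: [0.5164, 0.2273, 0.0263]
orientation: [180.0, 0.0, 161.7]
force: [-0.2, 0.6, -0.1]
opening: 0.0004
```

View pics/c7.png

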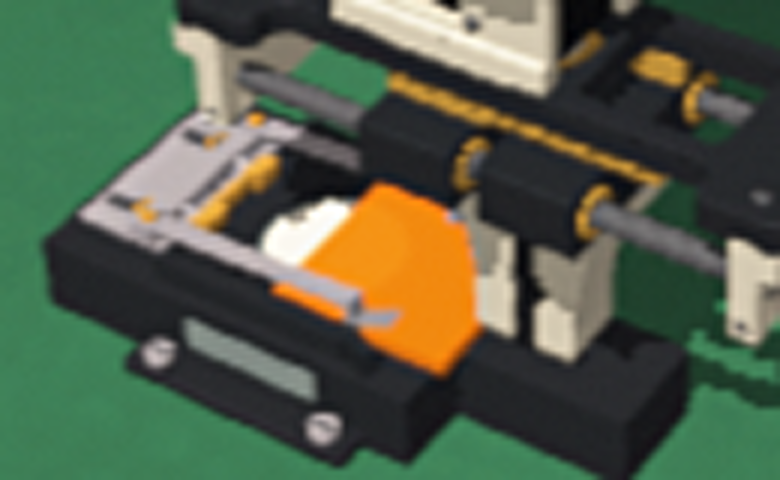

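The pusher has moved the glass forward over the window edge, flat and under both clips. I'll measure the rear edge.

```bash
cat >> h.py <<'E'
def glassx(f):
    s=load(f);x0,y0,x1,y1=185,245,290,300
    big=cv2.resize(s['pixels'][y0:y1,x0:x1],None,fx=4,fy=4,interpolation=2)
    m=cv2.inRange(cv2.cvtColor(big,cv2.COLOR_RGB2HSV),(5,170,150),(25,255,255))
    c=max(cv2.findContours(m,0,1)[0],key=cv2.contourArea)[:,0]
    a=np.radians(-18.3);d=np.array([np.cos(a),np.sin(a)]);n=np.array([-d[1],d[0]])
    q=np.array([ray(s,x0+(p[0]+.5)/4-.5,y0+(p[1]+.5)/4-.5,.025)[:2] for p in c])-[.5862,.2034]
    X=q@d*1000;Y=q@n*1000; k=(Y>19)&(Y<27)
    return X.min().round(1),X[k].min().round(1),Y.max().round(1)
E
python3 - <<'E'
from h import *
for f in('s5','s6','s7'):print(glassx(f))
t=get_obs()['tool_pos'];print(t)
E
```

```text
(np.float64(-79.8), np.float64(-79.8), np.float64(30.2))
(np.float64(-79.8), np.float64(-79.8), np.float64(30.2))
(np.float64(-57.2), np.float64(-57.2), np.float64(30.2))
[0.51635119 0.22724694 0.02626403]
```

```bash
python3 -m pendant '[[[1.9,-0.6,0,0,0,0],[3.8,-1.3,0,0,0,0],[5.7,-1.9,0,0,0,0],[7.6,-2.5,0,0,0,0],[7.6,-2.5,0,0,0,0]]]'; python3 -m pendant '[[[1.9,-0.6,0,0,0,0],[3.8,-1.3,0,0,0,0],[5.7,-1.9,0,0,0,0],[5.7,-1.9,0,0,0,0]]]'
python3 - <<'E'
from h import *
snap('side','s8');snap('top','t8');print(glassx('s8'))
a=load('t0')['pixels'];b=load('s0')['pixels']
E
```

```text
clock: 16.23
tool_pos: [0.524, 0.2247, 0.0263]
orientation: [180.0, 0.0, 161.7]
force: [-0.8, -0.4, 0.1]
opening: 0.0008
clock: 16.73
tool_pos: [0.5297, 0.2229, 0.0263]
orientation: [180.0, 0.0, 161.7]
force: [-0.3, 1.1, -0.3]
opening: 0.0001
(np.float64(-43.1), np.float64(-43.0), np.float64(30.1))
```

```bash
python3 -m pendant '[[[1,-0.3,0,0,0,0],[1.9,-0.6,0,0,0,0],[1.9,-0.6,0,0,0,0]]]'; for k in a; do python3 -m pendant '[[[0.95,-0.3,0,0,0,0],[0.95,-0.3,0,0,0,0]]]'; done;  python3 -m pendant '[[[0.95,-0.3,0,0,0,0],[0.95,-0.3,0,0,0,0]]]'
```

```text
clock: 17.2
tool_pos: [0.5314, 0.2223, 0.0263]
orientation: [-180.0, -0.0, 161.7]
force: [-2.2, 1.7, 0.6]
opening: 0.0006
clock: 17.45
tool_pos: [0.5324, 0.222, 0.0263]
orientation: [180.0, 0.0, 161.7]
force: [-2.3, 0.7, 0.5]
opening: 0.0002
clock: 17.7
tool_pos: [0.5334, 0.2217, 0.0263]
orientation: [180.0, 0.0, 161.7]
force: [-1.6, 1.0, -0.3]
opening: 0.0005
```

```bash
python3 -m pendant '[[[0.95,-0.3,0,0,0,0],[0.95,-0.3,0,0,0,0]]]';  python3 -m pendant '[[[0.95,-0.3,0,0,0,0],[0.95,-0.3,0,0,0,0]]]'
```

```text
clock: 17.95
tool_pos: [0.5343, 0.2213, 0.0263]
orientation: [180.0, 0.0, 161.7]
force: [-0.9, 2.2, 0.2]
opening: 0.0004
clock: 18.2
tool_pos: [0.5353, 0.2211, 0.0263]
orientation: [180.0, 0.0, 161.7]
force: [-1.5, 1.4, 0.5]
opening: 0.0002
```

```bash
python3 -m pendant '[[[0.95,-0.3,0,0,0,0],[0.95,-0.3,0,0,0,0]]]';  python3 -m pendant '[[[0.95,-0.3,0,0,0,0],[0.95,-0.3,0,0,0,0]]]'
```

```text
clock: 18.45
tool_pos: [0.5362, 0.2208, 0.0263]
orientation: [180.0, 0.0, 161.7]
force: [-2.3, 1.8, -0.0]
opening: 0.0006
clock: 18.7
tool_pos: [0.5372, 0.2205, 0.0263]
orientation: [180.0, 0.0, 161.7]
force: [-1.7, 1.3, 0.6]
opening: 0.0006
```

```bash
python3 -m pendant '[[[0.95,-0.3,0,0,0,0],[0.95,-0.3,0,0,0,0]]]';python3 - <<'E'
from h import *
snap('side','s9');print(glassx('s9'))
E
```

```text
clock: 18.95
tool_pos: [0.5381, 0.2201, 0.0263]
orientation: [-180.0, 0.0, 161.7]
force: [-2.3, 1.2, 1.4]
opening: 0.0006Traceback (most recent call last):
  File "<stdin>", line 2, in <module>
  File "h.py", line 21, in glassx
    return X.min().round(1),X[k].min().round(1),Y.max().round(1)
                            ~~~~~~~~^^
    return umr_minimum(a, axis, None, out, keepdims, initial, where)
ValueError: zero-size array to reduction operation minimum which has no identity
```

```bash
python3 -m pendant '[[[0.95,-0.3,0,0,0,0],[0.95,-0.3,0,0,0,0]]]'
```

```text
clock: 19.25
tool_pos: [0.539, 0.2199, 0.0263]
orientation: [-180.0, 0.0, 161.7]
force: [-1.9, 0.1, 1.2]
opening: 0.0005
```

```bash
python3 -m pendant '[[[0.95,-0.3,0,0,0,0],[0.95,-0.3,0,0,0,0]]]'
```

```text
clock: 19.5
tool_pos: [0.5399, 0.2195, 0.0262]
orientation: [-180.0, -0.0, 161.7]
force: [-2.4, 1.5, 2.1]
opening: 0.0005
```

```bash
python3 - <<'E'
from h import *
for f in('s8','s9'):
    s=load(f)
a=np.hstack([cv2.resize(load(f)['pixels'][235:290,185:245],(400,367),interpolation=2) for f in('s8','s9')])
cv2.imwrite('pics/c9.png',a[:,:,::-1])
s=load('s0')
# brass yoke & lug front estimate in original side & top views
for f,(x0,y0,x1,y1) in(('s0',(180,240,215,275)),('t0',(180,155,205,175))):
    s=load(f);big=cv2.resize(s['pixels'][y0:y1,x0:x1],None,fx=4,fy=4,interpolation=2)
    m=cv2.inRange(cv2.cvtColor(big,cv2.COLOR_RGB2HSV),(8,130,100),(28,255,255))
    d=np.array([.949,-.314]);n=np.array([.314,.949])
    for c in cv2.findContours(m,0,1)[0]:
        if cv2.contourArea(c)<40: continue
        q=np.array([ray(s,x0+(p[0]+.5)/4-.5,y0+(p[1]+.5)/4-.5,.032)[:2] for p in c[:,0]])-[.5862,.2034]
        print(f,(q@d*1000).min().round(1),(q@d*1000).max().round(1),(q@n*1000).min().round(1),(q@n*1000).max().round(1))
E
```

```text
s0 49.2 58.6 19.6 26.9
s0 30.5 39.4 -17.6 21.6
s0 49.1 54.6 -32.1 -26.3
t0 33.0 38.4 -15.0 -1.8
t0 32.5 38.5 5.4 20.1
```

View pics/c9.png

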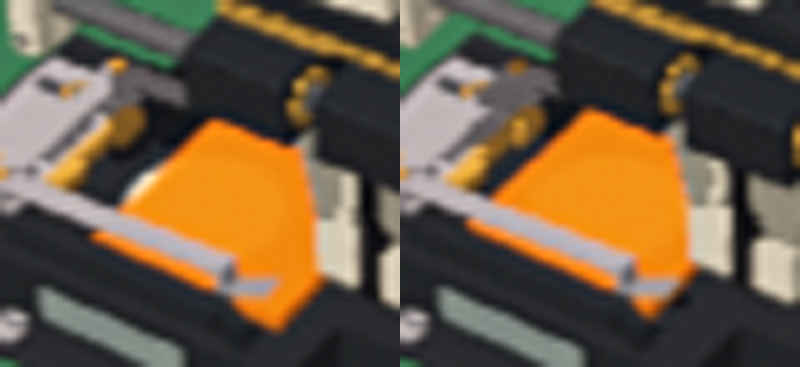

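The glass front is a few mm short of the lugs, which I estimate at +31 to +33 mm. Clip lips are still over the rear edge. Continuing by feel.

```bash
python3 -m pendant '[[[0.95,-0.3,0,0,0,0],[0.95,-0.3,0,0,0,0]]]'
```

```text
clock: 19.75
tool_pos: [0.5409, 0.2192, 0.0263]
orientation: [180.0, 0.0, 161.7]
force: [-1.7, 1.9, 0.9]
opening: 0.0003
```

```bash
python3 -m pendant '[[[0.95,-0.3,0,0,0,0],[0.95,-0.3,0,0,0,0]]]'
```

```text
clock: 20.0
tool_pos: [0.5419, 0.2189, 0.0262]
orientation: [-180.0, -0.0, 161.7]
force: [-1.9, -0.2, 1.7]
opening: 0.0005
```

```bash
python3 -m pendant '[[[0.5,-0.15,0,0,0,0],[0.5,-0.15,0,0,0,0]]]'
```

```text
clock: 20.25
tool_pos: [0.5423, 0.2188, 0.0263]
orientation: [-180.0, -0.0, 161.7]
force: [-2.1, 0.3, 1.3]
opening: 0.0005
```

```bash
python3 -m pendant '[[[0.5,-0.15,0,0,0,0],[0.5,-0.15,0,0,0,0]]]'
```

```text
clock: 20.5
tool_pos: [0.5428, 0.2186, 0.0262]
orientation: [-180.0, -0.0, 161.7]
force: [-1.6, 0.8, 0.3]
opening: 0.0007
```

```bash
python3 -m pendant '[[[0.5,-0.15,0,0,0,0],[0.5,-0.15,0,0,0,0]]]'
```

```text
clock: 20.75
tool_pos: [0.5434, 0.2185, 0.0263]
orientation: [-180.0, 0.0, 161.7]
force: [-1.9, -0.3, 2.4]
opening: 0.0004
```

```bash
python3 -m pendant '[[[0.5,-0.15,0,0,0,0],[0.5,-0.15,0,0,0,0]]]'
```

```text
clock: 21.0
tool_pos: [0.5439, 0.2184, 0.0263]
orientation: [180.0, 0.0, 161.7]
force: [-2.3, 0.7, 1.2]
opening: 0.0006
```

```bash
python3 -m pendant '[[[0.5,-0.15,0,0,0,0],[0.5,-0.15,0,0,0,0]]]'
```

```text
clock: 21.25
tool_pos: [0.5444, 0.2182, 0.0263]
orientation: [180.0, 0.0, 161.7]
force: [-1.9, 0.1, 0.2]
opening: 0.0006
```

```bash
python3 -m pendant '[[[0.5,-0.15,0,0,0,0],[0.5,-0.15,0,0,0,0]]]'
```

```text
clock: 21.5
tool_pos: [0.5448, 0.218, 0.0263]
orientation: [180.0, 0.0, 161.7]
force: [-1.4, 0.9, 0.7]
opening: 0.0005
```

```bash
python3 -m pendant '[[[0.5,-0.15,0,0,0,0],[0.5,-0.15,0,0,0,0]]]'
```

```text
clock: 21.75
tool_pos: [0.5454, 0.2179, 0.0263]
orientation: [180.0, 0.0, 161.7]
force: [-2.6, -0.2, 1.2]
opening: 0.0005
```

```bash
python3 -m pendant '[[[0.5,-0.15,0,0,0,0],[0.5,-0.15,0,0,0,0]]]'
```

```text
clock: 22.0
tool_pos: [0.5459, 0.2178, 0.0263]
orientation: [180.0, 0.0, 161.7]
force: [-2.3, 0.4, 1.4]
opening: 0.0005
```

```bash
python3 - <<'E'
from h import *
s=snap('side','s10');cv2.imwrite('pics/c10.png',cv2.resize(s['pixels'][235:290,185:245],(640,587),interpolation=2)[:,:,::-1])
E
```

```text
(no output)
```

View pics/c10.png

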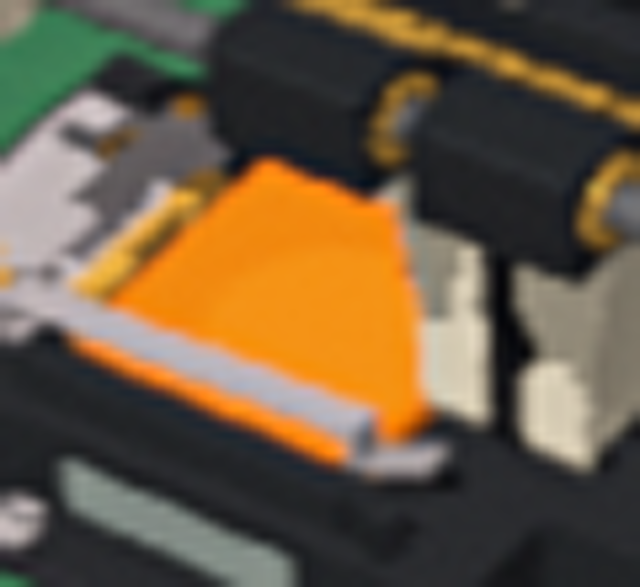

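The glass front is almost at the brass lugs and the rear edge is 1–3 mm short of the left clip nose (365,435). That was my last picture, so I go on by force.

```bash
python3 -m pendant '[[[0.5,-0.15,0,0,0,0],[0.5,-0.15,0,0,0,0]]]'
```

```text
clock: 22.3
tool_pos: [0.5464, 0.2176, 0.0263]
orientation: [180.0, 0.0, 161.7]
force: [-1.9, 0.7, 0.9]
opening: 0.0007
```

```bash
python3 -m pendant '[[[0.5,-0.15,0,0,0,0],[0.5,-0.15,0,0,0,0]]]'
```

```text
clock: 22.55
tool_pos: [0.5467, 0.2175, 0.0263]
orientation: [-180.0, -0.0, 161.7]
force: [-3.7, 1.4, 1.3]
opening: 0.0006
```

```bash
python3 -m pendant '[[[0.5,-0.15,0,0,0,0],[0.5,-0.15,0,0,0,0]]]'
```

```text
clock: 22.8
tool_pos: [0.5469, 0.2174, 0.0262]
orientation: [-180.0, -0.0, 161.7]
force: [-4.7, 2.3, 1.6]
opening: 0.0005
```

```bash
python3 -m pendant '[[[0.5,-0.15,0,0,0,0],[0.5,-0.15,0,0,0,0]]]'; python3 -c "
from h import *
snap('side','p1')"
```

```text
clock: 23.05
tool_pos: [0.5478, 0.2173, 0.0262]
orientation: [180.0, -0.0, 161.7]
force: [-3.4, 1.7, 1.6]
opening: 0.0008
```

```bash
python3 -m pendant '[[[0.5,-0.15,0,0,0,0],[0.5,-0.15,0,0,0,0]]]'; python3 -c "
from h import *
snap('side','p2')
for a,b in(('s10','p1'),('p1','p2')):
    D=np.abs(load(a)['pixels'].astype(int)-load(b)['pixels']).sum(2)[235:290,185:245]
    v,u=np.nonzero(D>60);print(len(v),D.max(),(u.mean()+185,v.mean()+235) if len(v) else '')"
```

```text
clock: 23.35
tool_pos: [0.548, 0.2172, 0.0262]
orientation: [-180.0, -0.0, 161.7]
force: [-5.8, 3.6, 3.0]
opening: 0.0001
507 404 (np.float64(220.35502958579883), np.float64(263.0907297830375))
27 136 (np.float64(233.22222222222223), np.float64(260.2962962962963))
```

```bash
python3 -c "
from h import *
for f in('s0','s9','s10','p1','p2'):
    h=cv2.cvtColor(load(f)['pixels'],cv2.COLOR_RGB2HSV)
    r=[]
    for c in(200,205,210,215,218,221,224):
        k=np.nonzero((h[250:285,c,1]<70)&(h[250:285,c,2]>110))[0]+250
        r.append((c,k.min(),k.max()) if len(k) else (c,0,0))
    print(f,*[tuple(int(i) for i in x) for x in r])"
```

```text
s0 (200, 251, 269) (205, 262, 271) (210, 259, 274) (215, 250, 276) (218, 250, 277) (221, 252, 280) (224, 253, 280)
s9 (200, 252, 284) (205, 268, 270) (210, 270, 272) (215, 272, 274) (218, 273, 278) (221, 277, 278) (224, 277, 278)
s10 (200, 252, 284) (205, 268, 270) (210, 270, 272) (215, 272, 274) (218, 273, 278) (221, 277, 278) (224, 256, 278)
p1 (200, 252, 284) (205, 269, 271) (210, 271, 273) (215, 273, 276) (218, 275, 278) (221, 252, 280) (224, 256, 280)
p2 (200, 252, 284) (205, 269, 271) (210, 271, 273) (215, 273, 276) (218, 275, 278) (221, 252, 280) (224, 256, 280)
```

The left clip has dropped: its pixel rows are back to the start values. Checking the right clip.

```bash
python3 -c "
from h import *
snap('top','tp2')
d=np.array([.949,-.314]);n=np.array([.314,.949])
def proj(s,x,y,z):
    p=np.r_[np.array([.5862,.2034])+d*x/1000+n*y/1000,z/1000];c=s['pose'][:3,:3].T@(p-s['pose'][:3,3]);return s['fx']*c[0]/c[2]+s['cx'],s['fy']*c[1]/c[2]+s['cy']
for x in(40,30,20,10,0,-10,-20,-28):
    u,v=proj(load('s0'),x,-26.5,34);u,v=round(u),round(v)
    print(x,u,v,*[load(f)['pixels'][v,u].tolist() for f in('s0','s10','p2')], *[load(f)['pixels'][tuple(round(q) for q in proj(load(f),x,-26.5,34))[::-1]].tolist() for f in('t0','tp2')])
"
```

```text
40 206 246 [153, 143, 144] [30, 32, 33] [30, 32, 34] [175, 168, 167] [146, 139, 136]
30 211 248 [153, 144, 144] [25, 31, 36] [26, 30, 35] [174, 168, 167] [182, 163, 151]
20 215 250 [158, 149, 149] [20, 28, 36] [24, 30, 36] [165, 158, 156] [187, 154, 129]
10 219 252 [160, 151, 151] [18, 22, 30] [70, 71, 78] [185, 178, 176] [197, 176, 162]
0 224 253 [154, 143, 143] [32, 33, 37] [30, 31, 34] [180, 173, 170] [166, 142, 124]
-10 228 255 [156, 145, 146] [30, 31, 34] [31, 33, 35] [177, 170, 168] [179, 142, 114]
-20 233 257 [153, 145, 143] [32, 34, 36] [30, 32, 34] [156, 151, 148] [168, 132, 106]
-28 237 259 [62, 60, 61] [28, 30, 33] [18, 20, 25] [157, 151, 149] [123, 117, 112]
```

The gripper hides it. I'll back off straight, rise clear and look numerically.

```bash
python3 -m pendant '[[[-2,0.6,0,0,0,0],[-10,3.2,0,0,0,0],[-25,8,5,0,0,0],[-60,20,40,0,0,0],[-100,40,80,0,0,0],[-110,60,130,0,0,0],[-110,60,130,0,0,0]]]'; python3 -c "
from h import *
snap('top','t11');snap('side','s11')
for f in('s0','s9','s11'):
    h=cv2.cvtColor(load(f)['pixels'],cv2.COLOR_RGB2HSV)
    for R in(((200,205,210,215,218,221,224),250,285),((208,212,216,220,224,228,232,236,240),240,268)):
      r=[]
      for c in R[0]:
        k=np.nonzero((h[R[1]:R[2],c,1]<70)&(h[R[1]:R[2],c,2]>110)&(h[R[1]:R[2],c,2]<190))[0]+R[1]
        r.append((c,int(k.min()),int(k.max())) if len(k) else (c,0,0))
      print(f,*r)
try: print(glassx('s11'))
except Exception as e: print(e)
s=load('t11');x0,y0,x1,y1=165,150,215,215
big=cv2.resize(s['pixels'][y0:y1,x0:x1],None,fx=4,fy=4,interpolation=2)
m=cv2.inRange(cv2.cvtColor(big,cv2.COLOR_RGB2HSV),(10,190,180),(25,255,255));c=max(cv2.findContours(m,0,1)[0],key=cv2.contourArea)[:,0]
q=np.array([ray(s,x0+(p[0]+.5)/4-.5,y0+(p[1]+.5)/4-.5,.03)[:2] for p in c])-[.5862,.2034]
d=np.array([.949,-.314]);n=np.array([.314,.949]);X=q@d*1000;Y=q@n*1000
for lo,hi in((-20,-14),(-5,5),(14,20)):
    k=(Y>lo)&(Y<hi);print(lo,X[k].min().round(1),X[k].max().round(1))
print(Y.min(),Y.max())
"
```

```text
clock: 24.32
tool_pos: [0.4387, 0.2802, 0.1611]
orientation: [179.5, 0.2, 161.9]
force: [0.4, 0.5, -0.7]
opening: 0.0006
s0 (200, 251, 269) (205, 262, 271) (210, 259, 274) (215, 250, 276) (218, 250, 277) (221, 252, 280) (224, 253, 280)
s0 (208, 246, 260) (212, 248, 250) (216, 250, 258) (220, 251, 258) (224, 253, 260) (228, 255, 257) (232, 256, 258) (236, 258, 263) (240, 261, 263)
s9 (200, 252, 284) (205, 269, 270) (210, 271, 272) (215, 273, 274) (218, 274, 278) (221, 277, 278) (224, 277, 278)
s9 (208, 0, 0) (212, 0, 0) (216, 0, 0) (220, 0, 0) (224, 0, 0) (228, 258, 263) (232, 261, 265) (236, 0, 0) (240, 263, 267)
s11 (200, 250, 284) (205, 250, 271) (210, 271, 273) (215, 250, 276) (218, 250, 277) (221, 252, 280) (224, 253, 280)
s11 (208, 246, 249) (212, 248, 250) (216, 250, 252) (220, 251, 253) (224, 253, 255) (228, 254, 257) (232, 256, 258) (236, 258, 263) (240, 261, 263)
zero-size array to reduction operation minimum which has no identity
-20 -23.4 34.7
-5 -25.2 35.9
14 -24.9 36.5
-16.12513871380055 23.778695741352855
```

Both clip outlines match the unlifted start picture. One more comparison with a lifted frame, then a check of stop and lookalike positions.

```bash
python3 -c "
from h import *
P={f:load(f)['pixels'].astype(int) for f in('s0','s5','s6','s11','s7')}
for f in('s5','s6','s7','s11'):
    for nm,(a,b,c,d) in dict(L=(213,228,271,284),R=(226,243,253,266)).items():
        D=np.abs(P[f]-P['s0'])[c:d,a:b].sum(2)
        print(f,nm,(D>90).sum(),end=' | ')
    h=cv2.cvtColor(P[f].astype(np.uint8),cv2.COLOR_RGB2HSV)
    r=[]
    for col in(228,230,232,234,236,238,240):
        k=np.nonzero((h[245:268,col,1]<70)&(h[245:268,col,2]>110)&(h[245:268,col,2]<190))[0]+245
        r.append((col,int(k.min()),int(k.max())) if len(k) else 0)
    print(r)
# lugs shift in top view (stop pushed in) 
for f in('t0','t11'):
    s=load(f);x0,y0,x1,y1=180,150,210,180
print(get_obs()['tool_pos'])
b=P['s11'];a=P['s0']
for nm,(u,v) in dict(lens=(221,205),cap=(275,214),foot=(165,186)).items():
    print(nm,(np.abs(a-b)[v-14:v+14,u-16:u+16].sum(2)>90).sum())
"
```

```text
s5 L 108 | s5 R 186 | [(228, 245, 251), (230, 246, 258), (232, 246, 259), (234, 251, 253), (236, 248, 261), (238, 249, 255), (240, 253, 254)]
s6 L 106 | s6 R 127 | [(228, 253, 254), 0, (232, 249, 249), 0, 0, 0, (240, 252, 261)]
s7 L 132 | s7 R 161 | [0, 0, 0, 0, (236, 260, 261), (238, 251, 262), (240, 262, 267)]
s11 L 56 | s11 R 63 | [(228, 254, 257), (230, 255, 258), (232, 256, 258), (234, 257, 259), (236, 258, 263), (238, 261, 263), (240, 261, 263)]
[0.43755162 0.27755858 0.15719303]
lens 96
cap 568
foot 0
```

```bash
python3 -c "
from h import *
for f in('t0','t11','s0','s11'):
    h=cv2.cvtColor(load(f)['pixels'],cv2.COLOR_RGB2HSV);m=cv2.inRange(h,(8,150,60),(28,255,255))
    for c in cv2.findContours(m,0,1)[0]:
        if cv2.contourArea(c)>60:print(f,cv2.boundingRect(c),cv2.contourArea(c))
" ; python3 -m pendant '[[[0,0,0,0,0,0],[0,0,0,0,0,0],[0,0,0,0,0,0],[0,0,0,0,0,0]]]'
```

```text
t0 (255, 197, 16, 16) 174.0
t0 (315, 166, 29, 28) 494.5
t11 (255, 197, 16, 16) 172.0
t11 (176, 164, 21, 26) 320.5
s0 (355, 275, 14, 21) 91.5
s0 (265, 205, 21, 18) 287.5
s0 (245, 153, 34, 23) 409.0
s0 (375, 4, 86, 95) 3718.5
s0 (368, 0, 31, 37) 428.0
s11 (355, 275, 14, 21) 91.5
s11 (192, 250, 42, 27) 569.5
s11 (265, 213, 13, 10) 69.0
s11 (265, 190, 58, 21) 154.5
clock: 24.92
tool_pos: [0.4384, 0.2767, 0.1558]
orientation: [-180.0, -0.0, 161.6]
force: [0.2, -0.4, -0.3]
opening: 0.0004
```

The cap is unmoved in the top view; in the side view the arm only covers it. Handing in.

```bash
python3 -c "
from plant import *
print(close_job())"
```

```text
the job is handed in; nothing more can be done
None
```

The glass is in the middle-sized carrier, pushed against the sprung stop with both clips down behind it, and the job is handed in at about 25 s. No verdict came back.

I gripped the glass by its sides toward the rear, laid it on the tongue and slid it until its front was under both clips. Then I let go and pushed its rear edge with the shut fingers turned 90°.

What the last checks showed:
- **Stop:** I felt it at about 4–5 N. I ended about 1.3 mm further in with roughly 7 N, which is short of the 2.5 mm limit. How far it stays pushed in after letting go was not measured directly.
- **Clips:** the left clip's outline went back to its starting position during the push. The right clip was hidden then, but after I backed off it also matched the start picture.
- **Glass:** its centre is about +5 mm along from the nominal seat, since the clip plate sits farther in than nominal. Its rear edge is about square to the carrier. It looked flat in the pictures up to the stop; the final position was checked by numbers only, because I had used all 12 picture views.
- **Other items:** the cap did not move in the top view. The foot was unchanged in the side view. I only compared the lens's patch in the side view, where some pixels differed, and I did not find out why. The arm's paths did not pass near it at low height.

Two checks did not work: the side-view rear-edge measurement failed once the left clip hid that corner, and the cap comparison in the side view was spoiled by the arm covering it.

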